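Lock the carving turntable

ROBOT

A 6-joint arm with a two-finger parallel gripper is mounted at the origin on the work surface. World frame = base frame: x ahead of the robot, y to its left, z up, the work surface at z = 0. Lengths are in m, angles in degrees, forces in N, time in s.
With the tool pointing down it reaches from about 0.275 to 0.75 m from the base axis. Payload 10.2 kg.
Tool frame: the origin (TCP) lies between the finger pads; the fingertips stand ctrl.tip_reach ahead of it and the grasp point (between the pads) lies 8 mm behind it (ctrl.tip_reach is the distance from the TCP to the fingertips, in m); z points along the fingers, y is the line along which they close (so a half turn about z gives the same grasp; the last joint's range is limited). The gripper opens to 88 mm and grips with 3 to 60 N. Pads are 18 mm wide; open, the fingers measure 123 mm over their backs; the gripper's body (75 mm by 187 mm) begins 45 mm behind the grasp point.
Start: joints at [-84.248, 17.928, 85.812, -0, 76.261, -12.8], TCP at [0.167, -0.498, 0.25] pointing down, gripper open.
Joint ranges: [-168.41, 168.41], [-55.51, 124.54], [10.69, 146.95], [-70.63, 250.63], [1, 178], [-165.06, 165.06]. Speed limits (degrees/s): [136.94, 136.94, 172.46, 180, 180, 180].

INTERFACE

Orientations are given as [roll, pitch, yaw] about the fixed x, y, z axes, in that order (R = Rz(yaw) Ry(pitch) Rx(roll)).
In Python, from plant import ctrl gives the robot as it stands. The module is installed in compiled form; this text tells all that it offers. Calls block until the motion is done:
- ctrl.move_to(position, orientation): joint-space move of the TCP to a pose.
- ctrl.servo_line(position, rotation=None, vel=0.15): straight line of the TCP; rotation=None keeps the orientation; vel is the mean speed in m/s.
- ctrl.move_j(angles): joint-space move.
- ctrl.set_gripper(opening, grip_force=None): finger opening in m; grip_force is the grip in N (None keeps the last); returns when the fingers have stopped.
- ctrl.wait(seconds).
- ctrl.inverse_kinematics(position, orientation): joint angles nearest the present ones, or None.
- ctrl.observe(): the state.
- ctrl.camera(name): name is "side" or "top" or "wrist"; returns (picture, depth): 400x640x3 uint8, red, green, blue; 400x640 float32, m along the optical axis (not along the pixel's ray), 0 where there is no reading.
- ctrl.camera_info(name): a dict with "mtx" (3x3 intrinsics, pixels), "k1" (the pictures are not rectified: a ray, as slopes to the right and down, at radius r is drawn at 1 + k1 r^2 times it, then the intrinsics apply), "eye" and "orientation" of the camera in the world; the wrist camera has in their place "tool_from_camera" (4x4, takes a point from camera to tool coordinates, whose origin is the TCP and whose axes are the flange's). Camera axes: x right, y up, looking along -z (the intrinsics and any distortion apply to the point x, -y, -z); pixel columns grow to the right and rows downward; lengths in m; the calibration is good to about 2 mm. A picture is of the moment at which its call begins: read the wrist's pose just before it. camera_info takes no time and is no camera call.
A pose or a line that the arm cannot do raises ctrl.IKError and nothing moves.
- ctrl.job_done(): hands the job in; it is judged then, once.
The state is a dict: "t": time; "joints": joint angles; "qvel": joint speeds; "tau": joint torques, N m; "tool_pos": TCP position; "tool_rot": TCP orientation; "ft_force": force on the tool from outside, world axes, zero at the start; "moment": the same for the moment, N m; "opening": finger opening in m; "gripper_force": force on a finger pad.
Only numpy, scipy, OpenCV 4.12 (cv2) and the standard library are available. Lean on these libraries where they do the work, as an engineer would, in place of code of your own. Each camera call takes 0.05 s, during which the arm holds its last target. There are 200 camera calls.

TASK

The stone carver's turntable turns freely; lock it so the stone box can be chiselled. Turn it by its wooden handle until one of the four notches in its steel rim lies under the lock bolt, press the bolt all the way down into the notch against its spring and, while it is held down, slide the keeper along so that its lip covers the end of the bolt and traps it there when you let go. Leave the tools and stones lying around where they are.

Things in the scene. Friction and masses are not known exactly. Their poses are not given: they have to be found in the camera images.
- banker: Grey steel base of the bench turntable, fixed: a plate 330 x 390 x 12 mm. Origin on the turntable's axis at bench level; its level x axis is the way the keeper slides, y points from that axis to the lock, z up. The lock's grey housing, 150 mm long (x), 93 mm wide, deck 90 mm above the bench, stands at +y; the bolt's centre line is at x 0, y 141 mm.
- stone_top (a point): Centre of the open top of the limestone box, 90 x 120 x 70 mm, cleated to the turntable on its axis; 130 mm above the bench. The turntable is a plywood disc 240 mm across, top 60 mm above the bench, on a steel index ring 304 mm across (12 mm thick, top 42 mm above the bench) with four notches 20 mm wide in its rim.
- turntable (a joint): Turn of the table, rad, counter-clockwise from above positive. A notch lies exactly under the bolt at 0, the next at 1.571 and -1.571; any will do. Starts between 0.35 and 1.22. About 4 N at the handle turns it; it stays where left. The bolt's pin, 14 mm thick with a round nose, draws it in if the notch is up to 5 mm (0.035 rad) off; on the plain ring the pin stops after 4 mm.
- handle_top (a point): Top centre of the turning handle, a round upright wooden post 22 mm in diameter and 52 mm tall, 116 mm above the bench. It is 95 mm from the turntable's axis, opposite the middle of a long side of the stone box (face 50 mm nearer the axis), and moves with the table: at joint 0 it is at -x of the base's origin, at 1.571 at -y. Grip its upper 40 mm.
- bolt (a joint): How far the lock bolt is pressed down, m: 0 up (sprung), 0.023 hard down, taking about 7 N at the start and 14 N at the end. It must be past 0.019 for the keeper's lip to pass over it; trapped, it rests against the lip at about 0.018 to 0.019.
- bolt_top (a point): Centre of the flat top of the lock bolt, a plain steel push bar 70 mm long (along the base's x) and 26 mm wide, in a well of the housing; 120 mm above the bench when up, 97 mm when hard down. Its pin hangs below, over the ring's rim.
- keeper (a joint): How far the keeper has slid along the base's +x, m: 0 open, 0.022 at its stop. With the bolt up its lip strikes the bolt's side at 0.004; with the bolt down it runs over the bolt's -x end, covering 16 mm of it at 0.020. About 2.5 N slides it; it stays where left.
- keeper_bar (a point): Middle of the keeper's cross handle, a level round bar 12 mm in diameter and 52 mm long along the base's y on two 8 mm thick uprights (32 mm apart inside), 130 mm above the bench: it bridges the bolt 4 mm above its raised top. Moves with the keeper; when open it is 12 mm to the +x side of the bolt's centre. Fingertips pressing the bolt can run along it in +x and push this bar.
- keeper_lip (a point): Middle of the lower edge of the keeper's lip, 101 mm above the bench, 51 mm to the -x side of the cross handle's centre; the lip is 48 mm wide, 9 mm thick. Between lip and bar the bolt's top is open for 45 mm. The keeper is a dark steel frame round the bolt on the housing's deck; its side strips are 6 mm high, lower than the pressed bolt.
- club_hammer: Club hammer lying beside the base: handle 190 mm along its x axis, head 105 x 42 x 40 mm at +x; leave alone.
- flat_chisel: Flat stone chisel, 200 mm long along its y axis, 14 mm thick, lying near the base; leave alone.
- point_chisel: Point chisel, 190 mm long along its y axis, 14 mm thick, lying near the base; leave alone.
- rub_block: Dark grey rubbing stone 50 x 100 x 35 mm, lying near the base; leave alone.
- mallet: Round wooden carver's mallet, 100 mm across, 230 mm tall, standing on its head; leave alone.
- try_square: Try square, 120 mm wooden stock and 170 mm steel blade, lying flat; leave alone.
- offcut: Limestone offcut 110 x 75 x 50 mm; leave alone.
- dust_brush: Flat dusting brush, 240 mm long; leave alone.

How it is judged:
By the outcome, as a careful person would: the job done as asked, in the order asked, and still so for the second after the job is handed in, with the robot touching nothing.
It also fails if it takes over 43 s, if anything falls off the work surface, if the arm or the gripper's body presses on something with over 40 N, if the wrist force passes 120 N, or if a joint passes its speed limit or range.

## Working session

There is one attempt and no reset: what is moved stays moved. The work goes in short steps, each a Python script; the robot and the scene stay as the last script left them, time stands still between calls to the robot, and variables do not carry over. Pictures are saved under pics/ and viewed, at most 10 in all, crops included, and the job is handed in when it is done.

```bash
mkdir -p pics; cat > h.py <<'E'
import numpy as np, cv2
from scipy.spatial.transform import Rotation as R
from plant import ctrl
def rot(o): return R.from_euler('xyz',o,degrees=True).as_matrix()
def snap(name):
    s=ctrl.observe(); im,d=ctrl.camera(name); i=ctrl.camera_info(name)
    if name=='wrist':
        T=np.eye(4);T[:3,:3]=rot(s['tool_rot']);T[:3,3]=s['tool_pos'];T=T@np.array(i['tool_from_camera'])
    else:
        T=np.eye(4);o=np.array(i['orientation'],float);T[:3,:3]=o if o.shape==(3,3) else rot(o);T[:3,3]=i['eye']
    return im,d,i,T
def ray(i,T,u,v):
    K=np.array(i['mtx'],float);k=i['k1']
    p=cv2.undistortPoints(np.array([[[u,v]]],float),K,np.array([k,0,0,0],float))[0,0]
    return T[:3,:3]@np.array([p[0],-p[1],-1.])
def at_depth(i,T,d,u,v):
    w=d[int(v)-1:int(v)+2,int(u)-1:int(u)+2];return T[:3,3]+ray(i,T,u,v)*np.median(w)
def at_z(i,T,u,v,z):
    r=ray(i,T,u,v);return T[:3,3]+r*(z-T[2,3])/r[2]
E
python3 - <<'E'
from h import *
import pickle
o=ctrl.observe();print(o['t'],o['tool_rot'],ctrl.tip_reach)
D={}
for n in('top','side'):
    D[n]=snap(n);cv2.imwrite(f'pics/{n}0.png',D[n][0][:,:,::-1]);print(n,D[n][2],D[n][3])
pickle.dump(D,open('d0.pkl','wb'))
E
```

```text
0.0 [-1.79928609e+02 -1.60267647e-02  1.85513283e+01] 0.011
top {'mtx': array([[509.58840451,   0.        , 308.56254452],
       [  0.        , 509.58840451, 204.45201201],
       [  0.        ,   0.        ,   1.        ]]), 'k1': -0.03278197755813241, 'eye': array([ 2.88990255e-01, -5.32961434e-04,  1.66092914e+00]), 'orientation': array([  9.59790091,  -1.28286169, -89.89417787])} [[ 1.84648059e-03  9.85993570e-01 -1.66773110e-01  2.88990255e-01]
 [-9.99747646e-01  5.55394219e-03  2.17669182e-02 -5.32961434e-04]
 [ 2.23882896e-02  1.66690832e-01  9.85755006e-01  1.66092914e+00]
 [ 0.00000000e+00  0.00000000e+00  0.00000000e+00  1.00000000e+00]]
side {'mtx': array([[439.73093648,   0.        , 312.29261773],
       [  0.        , 439.73093648, 195.28741449],
       [  0.        ,   0.        ,   1.        ]]), 'k1': -0.09547169174334641, 'eye': array([ 0.14734408, -1.16566144,  1.10781058]), 'orientation': array([ 50.92663322,   0.23264199, -20.13115717])} [[ 0.93889949  0.21989535 -0.26479006  0.14734408]
 [-0.34416748  0.59072242 -0.72979159 -1.16566144]
 [-0.00406036  0.77633309  0.63030981  1.10781058]
 [ 0.          0.          0.          1.        ]]
```

View pics/top0.png

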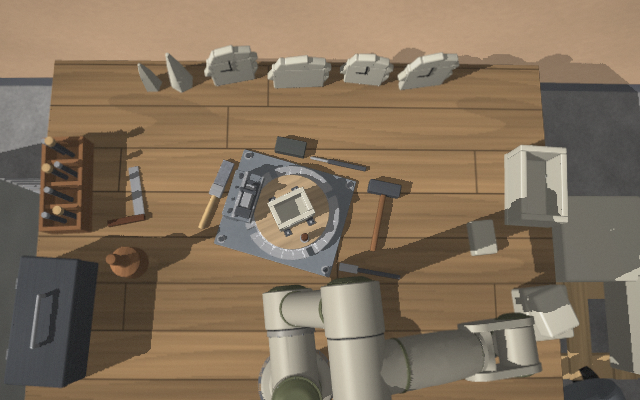

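View pics/side0.png

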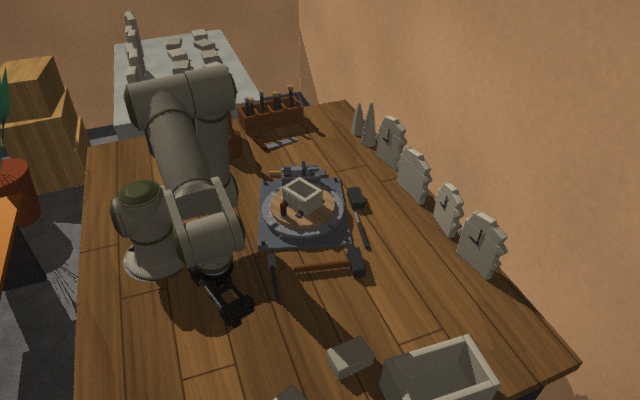

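The top view shows the base at about (287,212) with the lock on its left (245,195), the stone at (293,210) and the handle near (305,237). I'll enlarge it.

```bash
python3 - <<'E'
import cv2
im=cv2.imread('pics/top0.png')[140:290,205:375]
cv2.imwrite('pics/top0c.png',cv2.resize(im,None,fx=4,fy=4,interpolation=cv2.INTER_CUBIC))
E
```

```text
(no output)
```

View pics/top0c.png

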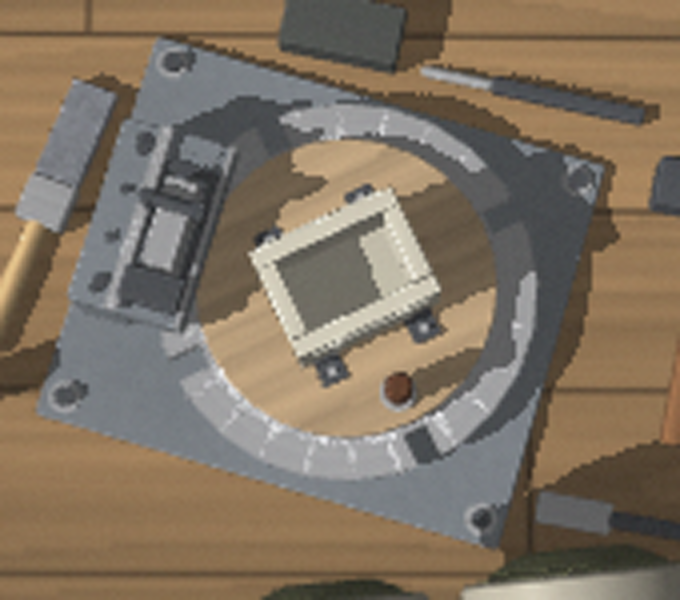

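The enlarged view (crop 4x, offset (205,140)) shows the plate corners at (158,38), (607,160), (497,548) and (38,412). The stone's rim corners are at (250,255), (387,187), (440,287) and (305,360), the handle top is at (398,384), and there is a notch at (422,445). The bolt is at about (167,235) and the keeper bar at (185,188).

```bash
python3 - <<'E'
from h import *
import pickle
im,d,i,T=pickle.load(open('d0.pkl','rb'))['top']
f=lambda u,v,z:at_z(i,T,205+u/4,140+v/4,z)[:2]
P=[f(u,v,.012) for u,v in[(158,38),(607,160),(497,548),(38,412)]]
A,B,C,D=P;print('plate',np.round(P,3));L=lambda a,b:(np.linalg.norm(b-a),np.degrees(np.arctan2(*(b-a)[::-1])))
print('AB',L(A,B),'DC',L(D,C),'DA',L(D,A),'CB',L(C,B))
S=[f(u,v,.13) for u,v in[(250,255),(387,187),(440,287),(305,360)]];print('stone',np.mean(S,0),[L(S[k],S[(k+1)%4]) for k in range(4)])
H=f(398,384,.116);print('handle',H,L(np.mean(S,0),H))
N=f(422,445,.042);print('notch',N,L(np.mean(S,0),N))
print('bolt',f(167,235,.12),'bar',f(187,188,.13), d[198,247],'platecentre',np.mean(P,0))
E
```

```text
plate [[ 0.753  0.177]
 [ 0.651 -0.197]
 [ 0.332 -0.104]
 [ 0.44   0.267]]
AB (np.float64(0.38748362364093464), np.float64(-105.19897189178829)) DC (np.float64(0.3860633667780089), np.float64(-106.21202335110333)) DA (np.float64(0.32543157532673445), np.float64(-15.99542825656412)) CB (np.float64(0.33228004856280347), np.float64(-16.234347369615318))
stone [0.53681848 0.01783645] [(np.float64(0.11694603194093789), np.float64(-62.80640858848242)), (np.float64(0.0873238504027912), np.float64(-152.28636882322468)), (np.float64(0.11645977244331777), np.float64(118.9025082676208)), (np.float64(0.09080304409355712), np.float64(28.033237113895343))]
handle [ 0.45291708 -0.02245975] (np.float64(0.09307646159470645), np.float64(-154.3459388720948))
notch [ 0.41224203 -0.04271191] (np.float64(0.13851135699670436), np.float64(-154.07868331629606))
bolt [0.56635446 0.1550626 ] bar [0.60116189 0.13959324] 1.5633734 platecentre [0.54396933 0.03589903]
```

```bash
python3 - <<'E'
from h import *
i=ctrl.camera_info('wrist');M=np.array(i['tool_from_camera']);print(np.round(M,3),i['mtx'][0])
o=[180,0,-16.];z=.36
Rt=rot(o);c=Rt@M[:3,3];r=-(Rt@M[:3,:3])[:,2];s=(.10-z-c[2])/r[2]
off=(c+r*s)[:2];p=[.535-off[0],.08-off[1],z];print(p,s)
print(ctrl.inverse_kinematics(p,o),ctrl.inverse_kinematics([.45,-.02,.1],[180,0,27]),ctrl.inverse_kinematics([.57,.155,.1],o))
ctrl.move_to(p,o)
im,d,i,T=snap('wrist')
import pickle;pickle.dump((im,d,i,T),open('w1.pkl','wb'))
cv2.imwrite('pics/w1.png',im[:,:,::-1]);print(ctrl.observe()['t'])
E
```

```text
[[ 0.     0.962  0.272  0.068]
 [ 1.    -0.    -0.001 -0.001]
 [-0.     0.272 -0.962 -0.135]
 [ 0.     0.     0.     1.   ]] [347.96383414   0.         318.64632799]
[np.float64(0.5762724592268685), np.float64(0.0674712648750106), 0.36] 0.4103423153281368
[-4.88507195e+00  2.26663224e+01  6.30826474e+01 -2.54444375e-14
  9.42510302e+01  1.01114928e+02] [-1.75074690e+01  1.97091263e+01  1.08719512e+02 -2.54444375e-14
  5.15713618e+01  4.54925310e+01] [ 3.85769416e+00  3.46415168e+01  8.41318550e+01 -2.54444375e-14
  6.12266282e+01  1.09857694e+02]
2.6583
```

View pics/w1.png

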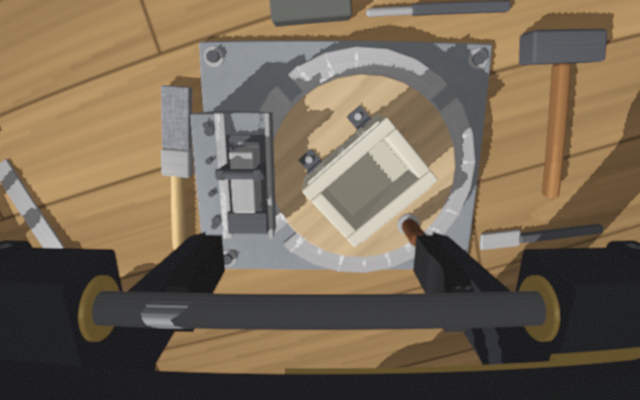

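```bash
python3 - <<'E'
import cv2
im=cv2.imread('pics/w1.png')[100:275,185:450]
cv2.imwrite('pics/w1c.png',cv2.resize(im,None,fx=3,fy=3,interpolation=cv2.INTER_CUBIC))
E
```

```text
(no output)
```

View pics/w1c.png

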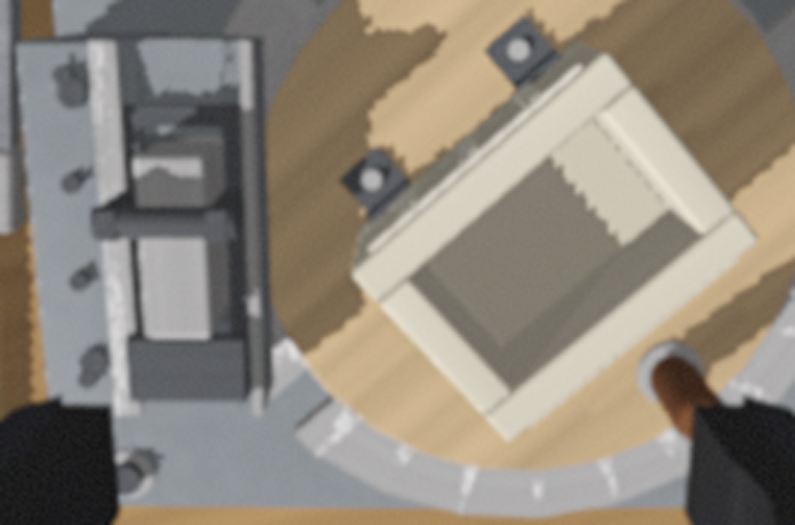

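The wrist crop (3x, offset (185,100)) shows the stone's rim corners at (357,275), (605,57), (755,238) and (508,438), and the handle's foot ring at (670,368). The keeper bar runs from (95,222) to (232,224). The bolt top's centre line is near column 175 at row 290, and its +x edge is at row 155.

```bash
python3 - <<'E'
from h import *
import pickle
im,d,i,T=pickle.load(open('w1.pkl','rb'))
f=lambda u,v,z:at_z(i,T,185+u/3,100+v/3,z)[:2]
L=lambda a,b:(np.linalg.norm(b-a).round(4),np.degrees(np.arctan2(*(b-a)[::-1])).round(2))
S=[f(u,v,.13) for u,v in[(357,275),(605,57),(755,238),(508,438)]];O=np.mean(S,0);print('stone',O,[L(S[k],S[(k+1)%4]) for k in range(4)])
H=f(670,368,.062);print('handle',H,L(O,H))
bar=f(165,223,.13);print('bar',bar,'dir',L(f(95,222,.13),f(232,224,.13)))
print('bolt pts',f(175,290,.12),f(170,180,.12),'end',f(170,155,.12))
P=[at_z(i,T,u,v,.012)[:2] for u,v in[(201,42),(494,40)]];print('plate edge',P,L(*P))
a=np.radians(-16);X=np.array([np.cos(a),np.sin(a)]);Y=np.array([-X[1],X[0]])
print('in base: bar',X@(bar-O),Y@(bar-O),'bolt',[ (X@(q-O),Y@(q-O)) for q in (f(175,290,.12),f(170,180,.12),f(170,155,.12))])
print('depth bar,bolt z',at_depth(i,T,d,185+165/3,100+223/3),at_depth(i,T,d,185+175/3,100+290/3),at_depth(i,T,d,185+430/3,100+210/3))
E
```

```text
stone [0.53561388 0.02009631] [(np.float64(0.1163), np.float64(-63.92)), (np.float64(0.0864), np.float64(-153.88)), (np.float64(0.1175), np.float64(115.75)), (np.float64(0.0857), np.float64(25.33))]
handle [ 0.45207556 -0.02212788] (np.float64(0.0936), np.float64(-153.19))
bar [0.58645778 0.15175186] dir (np.float64(0.0496), np.float64(-107.0))
bolt pts [0.55957453 0.15958098] [0.59960641 0.14748527] end [0.60829114 0.14444867]
plate edge [array([0.75159422, 0.17677667]), array([ 0.64942021, -0.19660407])] (np.float64(0.3871), np.float64(-105.3))
in base: bar 0.012585108101595925 0.14056991963787396 bolt [(np.float64(-0.015414734723750762), np.float64(0.14068572185006292)), (np.float64(0.026400408426330197), np.float64(0.1400928613506474)), (np.float64(0.03558570886111809), np.float64(0.13956772556406635))]
depth bar,bolt z [0.58732634 0.15012332 0.13572074] [0.55954356 0.15962301 0.11985894] [0.5646476  0.05908971 0.12986443]
```

```bash
cat >> h.py <<'E'
O=np.array([.5356,.0201]);YAW=-16.
def B(x,y,z):
    a=np.radians(YAW);return [O[0]+x*np.cos(a)-y*np.sin(a),O[1]+x*np.sin(a)+y*np.cos(a),z]
def Hp(th,z): 
    t=np.radians(th);return B(-.095*np.cos(t),-.095*np.sin(t),z)
E
python3 - <<'E'
from h import *
th=42.3
ctrl.set_gripper(.06,20)
ctrl.move_to(Hp(th,.16),[180,0,YAW+th])
ctrl.servo_line(Hp(th,.09),vel=.12)
print('pre',ctrl.observe()['ft_force'])
ctrl.set_gripper(.0,20)
o=ctrl.observe();print(o['opening'],o['gripper_force'],o['ft_force'],o['t'])
for t in np.linspace(th,0,6)[1:]:
    ctrl.servo_line(Hp(t,.09),[180,0,YAW+t],vel=.08)
    o=ctrl.observe();print(t,np.round(o['ft_force'],1),o['opening'],o['t'])
ctrl.set_gripper(.06)
ctrl.servo_line(Hp(0,.17),vel=.15)
o=[180,0,YAW];M=np.array(ctrl.camera_info('wrist')['tool_from_camera'])
z=.30;c=rot(o)@M[:3,3];r=-(rot(o)@M[:3,:3])[:,2];off=(c+r*(.10-z-c[2])/r[2])[:2]
p=B(-.01,.08,z);ctrl.move_to([p[0]-off[0],p[1]-off[1],z],o)
im,d,i,T=snap('wrist');import pickle;pickle.dump((im,d,i,T),open('w2.pkl','wb'))
cv2.imwrite('pics/w2.png',im[:,:,::-1]);print(ctrl.observe()['t'])
E
```

```text
pre [ 0.67714584 -0.93390919  0.19658517]
0.021207319135173718 20.000103330239654 [-0.97129053  1.90176818  1.71657362] 5.6333
33.839999999999996 [1.9 1.5 0.6] 0.02142650836155778 5.9583
25.38 [1.6 2.5 0.7] 0.021140870376011166 6.2833
16.92 [ 3.1  1.8 -0.4] 0.021239029146711916 6.6083
8.46 [1.9 2.  0.1] 0.02087855022660268 6.9333
0.0 [3.2 0.7 0.6] 0.02109008879575708 7.2583
9.4917
```

View pics/w2.png

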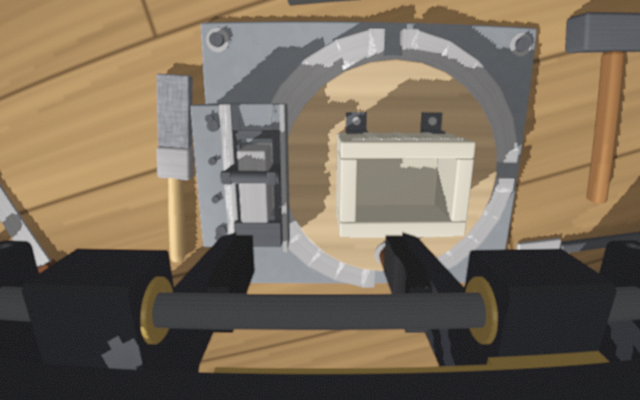

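The stone box now sits square to the lock. The rim notches show at about (394,42) and (508,178). I'll check the angle, then press the bolt.

```bash
python3 - <<'E'
from h import *
import pickle
im,d,i,T=pickle.load(open('w2.pkl','rb'))
S=[at_z(i,T,u,v,.13)[:2] for u,v in[(338,139),(475,141),(466,236),(340,234)]];print('stone',np.mean(S,0),[np.degrees(np.arctan2(*(S[b]-S[a])[::-1])).round(1) for a,b in((0,1),(3,2),(3,0),(2,1))])
for u,v in((394,42),(508,178)):
    q=at_z(i,T,u,v,.042)[:2]-O;print(np.linalg.norm(q),np.degrees(np.arctan2(q[1],q[0]))-YAW)
ctrl.set_gripper(0,20)
tip=ctrl.tip_reach; o=[180,0,YAW]
x0=-.017;ctrl.move_to(B(x0,.1405,.16+tip),o)
f0=np.array(ctrl.observe()['ft_force'])
ctrl.servo_line(B(x0,.1405,.122+tip),vel=.1)
for z in(.117,.113,.108,.103,.098):
    ctrl.servo_line(B(x0,.1405,z+tip),vel=.04)
    s=ctrl.observe();df=s['ft_force']-f0;print(z,np.round(df,1),np.round(s['tool_pos'][2]-tip,4),s['opening'],s['t'])
    if df[2]>30:break
E
```

```text
stone [0.53713783 0.02026266] [np.float64(-106.5), np.float64(-107.3), np.float64(-13.9), np.float64(-14.5)]
0.13885825702603283 -0.1126006613368844
0.14488415004826563 -93.43874476882971
0.117 [-0.2 -0.4  7.6] 0.1185 0.0004923660703209607 11.8833
0.113 [-0.7 -1.8  8.9] 0.1147 0.0008005948128353097 12.1333
0.108 [-0.9 -0.4 10.3] 0.1098 0.0001508795061091346 12.4083
0.103 [-2.3  0.1 11.3] 0.105 0.0007624408124400261 12.6833
0.098 [-3.2 -0.5 13.1] 0.1001 0.0006453129190563303 12.9583
```

The bolt is entering the notch: 13 N at 20 mm of travel, with no hard stop. Next I'll press a little deeper and slide along +x.

```bash
python3 - <<'E'
from h import *
tip=ctrl.tip_reach;a=np.radians(YAW);X=np.array([np.cos(a),np.sin(a),0])
z=.0955
ctrl.servo_line(B(-.017,.1405,z+tip),vel=.04)
for x in(-.017,-.008,-.002,.004,.010,.015,.018,.020,.022,.024):
    ctrl.servo_line(B(x,.1405,z+tip),vel=.04)
    s=ctrl.observe();f=s['ft_force'];p=np.array(s['tool_pos']);xa=X[:2]@(p[:2]-O)
    print(x,round(xa,4),'z',round(p[2]-tip,4),'Fx',round(f@X,1),'Fz',round(f[2],1),s['t'])
    if -(f@X)>18:break
E
```

```text
-0.017 -0.0159 z 0.0979 Fx -2.4 Fz 12.4 13.4583
-0.008 -0.0083 z 0.0974 Fx -8.6 Fz 14.5 13.8333
-0.002 -0.0023 z 0.0974 Fx -7.3 Fz 13.3 14.1333
0.004 0.0031 z 0.0974 Fx -11.5 Fz 15.9 14.4333
0.01 0.009 z 0.0974 Fx -11.6 Fz 15.6 14.7333
0.015 0.014 z 0.0974 Fx -11.6 Fz 15.1 15.0083
0.018 0.0168 z 0.0974 Fx -13.8 Fz 15.6 15.2583
0.02 0.0187 z 0.0974 Fx -14.5 Fz 16.5 15.5083
0.022 0.0199 z 0.0974 Fx -18.8 Fz 19.2 15.7583
```

```bash
python3 - <<'E'
from h import *
tip=ctrl.tip_reach
ctrl.servo_line(B(.0185,.1405,.0965+tip),vel=.03)
ctrl.servo_line(B(.0175,.1405,.105+tip),vel=.04)
print(ctrl.observe()['ft_force'])
ctrl.servo_line(B(.017,.1405,.17+tip),vel=.12)
o=[180,0,YAW];M=np.array(ctrl.camera_info('wrist')['tool_from_camera'])
z=.27;c=rot(o)@M[:3,3];r=-(rot(o)@M[:3,:3])[:,2];off=(c+r*(.10-z-c[2])/r[2])[:2]
p=B(0,.13,z);ctrl.move_to([p[0]-off[0],p[1]-off[1],z],o)
im,d,i,T=snap('wrist');import pickle;pickle.dump((im,d,i,T),open('w3.pkl','wb'))
cv2.imwrite('pics/w3.png',cv2.resize(im[80:280,200:440,::-1],None,fx=3,fy=3));print(ctrl.observe()['t'])
E
```

```text
[ 0.96441666 -0.00487071  0.22596511]
17.5917
```

View pics/w3.png

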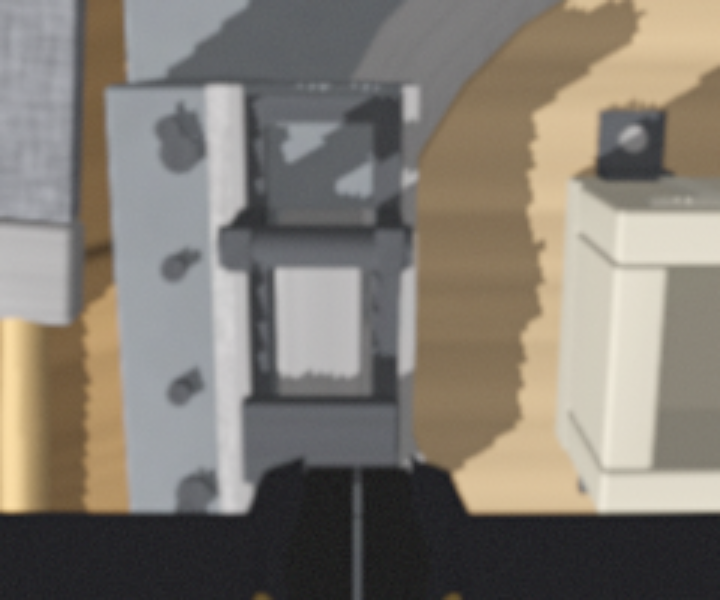

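The keeper bar now sits at crop (315,247), its lip runs over the bolt's near end at row 400, and the bolt is visible between them. I'll check the heights, then hand in.

```bash
python3 - <<'E'
from h import *
import pickle
im,d,i,T=pickle.load(open('w3.pkl','rb'))
g=lambda u,v:(200+u/3,80+v/3)
b=at_depth(i,T,d,*g(320,320));k=at_z(i,T,*g(315,247),.13)
a=np.radians(YAW);X=np.array([np.cos(a),np.sin(a)])
print('bolt z',b[2],'keeper',X@(k[:2]-O)-.012)
if .095<b[2]<.105 and X@(k[:2]-O)-.012>.015: print(ctrl.job_done())
E
```

```text
bolt z 0.10125393007818934 keeper 0.022115126339359293
the job is handed in; nothing more can be done
None
```

The turntable is locked with a notch under the bolt, and the job is handed in at about 18 s of the 43 s allowed: the bolt is held at about 19 mm down and the keeper is at its 22 mm stop.

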